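# Kit long wheel nuts with caps metered from the hopper

### The arm

A 6-joint arm with a two-finger parallel gripper is mounted at the origin on the work surface. World frame = base frame: x ahead of the robot, y to its left, z up, the work surface at z = 0. Lengths are in m, angles in rad, forces in N, time in s.
With the tool pointing down it reaches from about 0.2 to 0.875 m from the base axis. Payload 3.4 kg.
Tool frame: the origin (TCP) lies at the very end of the fingers, on their centre line; the grasp point (between the pads) lies 19 mm behind it; z points along the fingers, y is the line along which they close (so a half turn about z gives the same grasp; the last joint's range is limited). The gripper opens to 94 mm and grips with 3 to 60 N. Pads are 16 mm wide; open, the fingers measure 119 mm over their backs; the gripper's body (75 mm by 177 mm) begins 78 mm behind the grasp point.
Start: joints at [1.133, 0.276, 1.505, -0, 1.361, -0.121], TCP at [0.179, 0.546, 0.205] pointing down, gripper open.
Joint ranges: [-2.89, 2.89], [-0.75, 2.08], [0.22, 2.7], [-1.18, 4.32], [0.11, 2.71], [-2.7, 2.7]. Speed limits (rad/s): [2.57, 2.57, 3.14, 3.14, 3.14, 3.14].

### API

Orientations are given as a unit quaternion [x, y, z, w].
In Python, from station import arm, optics, nets gives the robot as it stands. The module is installed in compiled form; this text tells all that it offers.
- The arm moves only by the shell command python3 -m creep 'ROWS' [OPENING] [FORCE]. ROWS is JSON, a list of rows, each a list of 6 numbers: the shift along the world's x, y, z in units of 0.2 m (1.0 is 0.2 m), then the turn, a rotation vector about the world's x, y, z in units of pi rad (1.0 is pi rad). In form: [[x, y, z, ax, ay, az], ...]. A call has 1 to 10 rows; each row shifts and turns the commanded pose from where the row before left it; what a row does not reach is not made up. A row lasts 1/8 s, in which the tool goes at most 62.5 mm and 10.7 degrees, less where a joint would pass 70% of its speed; a pose out of reach is approached as far as the arm can. A call with a number of a shift or a turn outside -1 to 1 is refused whole. A call with a gripper value outside its range is refused whole. OPENING is the opening, from -1 (shut) to 1 (fully open), set as the call begins (- or left out, the last holds). The fingers move at their own pace and stop on an object; FORCE is the grip in N (left out, the last holds). Time passes only in rows, so rows that do not move let the fingers close. It gives the time, the measured TCP pose, the force, the opening and the grip force at its end, in the units of the state.
- arm.sense(): the state, without advancing time (a new reading comes with each control period).
- optics.capture(name): name is "scene" or "top" or "wrist"; returns a dict with "image" (400x640x3 uint8, blue, green, red), "range_z" (400x640 float32, m along the optical axis (not along the pixel's ray), 0 where there is no reading), "fx", "fy", "cx", "cy" (pixels), "dist_coeffs" ([k1, k2, p1, p2, k3] as OpenCV has them; the pictures are not rectified), "xyz" and "rotation" of the camera in the world; the wrist camera has in their place "hand_eye" (4x4, takes a point from camera to tool coordinates, whose origin is the TCP and whose axes are the flange's). Camera axes: x right, y up, looking along -z (the intrinsics and any distortion apply to the point x, -y, -z); pixel columns grow to the right and rows downward; lengths in m; the calibration is good to about 2 mm. A picture is of the moment at which its call begins: read the wrist's pose just before it.
- arm.finish_job(): hands the job in; it is judged then, once.
Trained networks look in the newest picture that a camera, given by its name, has taken for a name from the list of things; names that differ only in an ending like _2 or _b are one class to them, and where a whole thing is asked for, a point or a joint stands for the part that bears it (a point fixed in the world has none). Each returns a list of dicts, best first, with "conf" (0 to 1); they miss things now and then, are a little off and sometimes report something else, mostly with a low value. They report only what shows in the picture. A call takes as long as a camera call. They do not tell look-alikes from the thing itself.
- nets.cut_out(camera, label): "region" (400x640 bool, what is visible of it) and "xy" ([column, row] in pixels, amid what is visible of it).
- nets.tip_of(camera, label): "xy" ([column, row] in pixels: a listed point, or the origin of a listed thing).
The state is a dict: "time_s": time; "joint_positions": joint angles; "qvel": joint speeds; "effort": joint torques, N m; "tcp_pos": TCP position; "eef_rot": TCP orientation; "force": force on the tool from outside, world axes, zero at the start; "moment": the same for the moment, N m; "grip_width": finger opening in m; "finger_force": force on a finger pad.
Only numpy, scipy, OpenCV 4.12 (cv2) and the standard library are available. Lean on these libraries where they do the work, as an engineer would, in place of code of your own. Each camera call takes 0.05 s, during which the arm holds its last target. There are 200 camera calls.

### The job

First lift the yellow pry tool out of the nut tray at the front of the cap hopper and lay it in the top tray of the orange organizer. Put every long wheel nut standing on the shelf (62 mm tall, 38 mm across the flats; leave the short one and the fat one where they are) into that nut tray, and slide the hopper's gate open just far enough to let exactly one cap for each of those long nuts roll into the trough. Finish with the gate slid fully shut, the other caps still in their lanes and the tire gauge undisturbed.

Things in the scene. Friction and masses are not known exactly. Their poses are not given: they have to be found in the camera images.
- hopper: fixed sheet-metal cap hopper with trays, 288 mm deep (x), 314 wide (y), 172 high; origin under it on the shelf top; its -x side faces the robot (yawed a little). From -x to +x: open nut tray, open catch trough, then a ramp (x 16, z 5 up to x 114, z 65 mm) with six lanes of caps above it. A cap let out of its lane rolls down the ramp into the trough.
- lanes (a point): middle of the row of six lanes, on the gate's top face (hopper x 84, y 0, z 111 mm), axes as the hopper's. Lane centres at y +125, +75, +25, -25, -75, -125 mm, each 49 mm deep in x, walls to 61 mm above this point, tops open. The gate, a flat plate 6 mm thick, is the floor of all lanes.
- gate (a joint): gate opening, m: 0 shut, max 0.290; starts 0 to 0.012. It slides to the hopper's -y, so lane 1 (y +125 mm) is uncovered first and each 50 mm uncovers one more lane; a cap drops only when the gate's edge has about passed its lane's end (opening about 48 to 53 mm for the first, 98 to 103 for the second, and so on). It stays where it is left; 3 to 5 N moves it.
- gate_tab (a point): grip point on the gate's upright black tab: 12 mm thick along the hopper's y, 30 mm along its x, z 111 to 166 mm; this point is on its centre line 150 mm above the shelf and moves with the gate (hopper x +10, y +130 mm when shut). The lane wall stands 46 mm behind it, 172 mm high.
- nut_tray (a point): centre of the nut tray's floor (hopper x -115, z 5 mm), axes as the hopper's; inside 100 mm (x) by 304 mm (y); front and side rims 17 mm above this floor, wall to the trough 29 mm above it
- trough (a point): centre of the catch trough's floor (hopper x -22, z 5 mm), axes as the hopper's; inside 76 mm (x) by 304 mm (y), front and side walls 29 mm above this floor, the ramp behind
- top_tray (a point): centre of the floor of the top tray of the fixed orange plastic organizer (three stacked open trays, 172 mm high over all, 170 mm (x) by 230 mm (y)); this point is 128 mm above the shelf; axes as the organizer's; inside 162 x 222 mm, rim 44 mm above this floor
- pry_tool: yellow hard silicone hubcap pry tool lying in the nut tray, 196 mm long along its y: grip block 24 wide x 24 high (y -92..2 mm), then a flat blade 28 wide x 9 thick (y 0..104 mm); origin on its underside, 2 mm inside the end of the grip block; the balance point is at about y -20 mm
- cap1: steel wheel-nut cap, plain cylinder 40 mm diameter x 44 mm long, axis = its y, origin at its centre; starts in the hopper's lane 1, counted from the hopper's +y end (centre about 131 mm above the shelf)
- cap2: steel wheel-nut cap, plain cylinder 40 mm diameter x 44 mm long, axis = its y, origin at its centre; starts in the hopper's lane 2, counted from the hopper's +y end (centre about 131 mm above the shelf)
- cap3: steel wheel-nut cap, plain cylinder 40 mm diameter x 44 mm long, axis = its y, origin at its centre; starts in the hopper's lane 3, counted from the hopper's +y end (centre about 131 mm above the shelf)
- cap4: steel wheel-nut cap, plain cylinder 40 mm diameter x 44 mm long, axis = its y, origin at its centre; starts in the hopper's lane 4, counted from the hopper's +y end (centre about 131 mm above the shelf)
- cap5: steel wheel-nut cap, plain cylinder 40 mm diameter x 44 mm long, axis = its y, origin at its centre; starts in the hopper's lane 5, counted from the hopper's +y end (centre about 131 mm above the shelf)
- cap6: steel wheel-nut cap, plain cylinder 40 mm diameter x 44 mm long, axis = its y, origin at its centre; starts in the hopper's lane 6, counted from the hopper's +y end (centre about 131 mm above the shelf)
- nut1: long wheel nut (the size wanted), steel hexagon 38 mm across flats (flats face its +-y and every 60 degrees from there) on a round flange 52 mm diameter x 8 mm thick, 62 mm tall over all, origin at the centre of its underside, z along its axis; stands on its flange
- nut2: long wheel nut (the size wanted), steel hexagon 38 mm across flats (flats face its +-y and every 60 degrees from there) on a round flange 52 mm diameter x 8 mm thick, 62 mm tall over all, origin at the centre of its underside, z along its axis; stands on its flange
- nut3: long wheel nut (the size wanted), steel hexagon 38 mm across flats (flats face its +-y and every 60 degrees from there) on a round flange 52 mm diameter x 8 mm thick, 62 mm tall over all, origin at the centre of its underside, z along its axis; stands on its flange; may be absent
- nut4: long wheel nut (the size wanted), steel hexagon 38 mm across flats (flats face its +-y and every 60 degrees from there) on a round flange 52 mm diameter x 8 mm thick, 62 mm tall over all, origin at the centre of its underside, z along its axis; stands on its flange; may be absent
- nut5: long wheel nut (the size wanted), steel hexagon 38 mm across flats (flats face its +-y and every 60 degrees from there) on a round flange 52 mm diameter x 8 mm thick, 62 mm tall over all, origin at the centre of its underside, z along its axis; stands on its flange; may be absent
- short1: wrong-size wheel nut, same form as the long ones but 36 mm tall, 38 mm across flats, flange 52 mm; origin at the centre of its underside
- fat1: wrong-size wheel nut, same form as the long ones but 62 mm tall, 52 mm across flats, flange 66 mm; origin at the centre of its underside
- gauge: bystander: pencil-style steel tire pressure gauge, 145 mm long along its x, 15 mm thick, lying on the shelf
Mind the look-alikes: they are no part of the job. Several things have the shape of the pry_tool; the one meant has the colours described above.

How it is judged:
By the outcome, as a careful person would: the job done as asked, in the order asked, and still so for the second after the job is handed in, with the robot touching nothing.
Of nut3, nut4, nut5 only 1 to 3 are there at a start; the rules pass over those that are not, and their reading is None.
At some moment in a run one of nut1, nut2, nut3, nut4, nut5 may be knocked a few centimetres aside while the robot is not near it.
Once in a run the grip may slacken for a moment while it holds something.
It also fails if it takes over 210 s, if anything falls off the work surface, if the arm or the gripper's body presses on something with over 40 N, if the wrist force passes 120 N, or if a joint passes its speed limit or range.

## Working session

There is one attempt and no reset: what is moved stays moved. The work goes in short steps, Python scripts to look and compute and a shell command to move; the robot and the scene stay as the last step left them, time stands still between calls to the robot, and variables do not carry over. Pictures are saved under pics/ and viewed, at most 14 in all, crops included, and the job is handed in when it is done.

```bash
mkdir -p pics
cat > h.py <<'E'
import numpy as np, cv2, json
from scipy.spatial.transform import Rotation as R
from station import arm, optics, nets
def cap(n):
    s=arm.sense(); c=optics.capture(n)
    if n=='wrist':
        T=np.eye(4); T[:3,:3]=R.from_quat(s['eef_rot']).as_matrix(); T[:3,3]=s['tcp_pos']; T=T@np.array(c['hand_eye'])
    else:
        T=np.eye(4); r=np.array(c['rotation'])
        T[:3,:3]=r if r.shape==(3,3) else R.from_quat(r).as_matrix(); T[:3,3]=c['xyz']
    c['T']=T; return c
def K(c): return np.array([[c['fx'],0,c['cx']],[0,c['fy'],c['cy']],[0,0,1.]])
def rays(c,px):
    u=cv2.undistortPoints(np.array(px,float).reshape(-1,1,2),K(c),np.array(c['dist_coeffs'],float)).reshape(-1,2)
    return np.c_[u[:,0],-u[:,1],-np.ones(len(u))]
def pts(c,px):  # px Nx2 (col,row) -> world by depth
    px=np.array(px).reshape(-1,2); i=np.round(px).astype(int)
    d=c['range_z'][i[:,1].clip(0,399),i[:,0].clip(0,639)]
    p=rays(c,px)*d[:,None]; w=p@c['T'][:3,:3].T+c['T'][:3,3]; w[d==0]=np.nan; return w
def atz(c,px,z):
    r=rays(c,px)@c['T'][:3,:3].T; o=c['T'][:3,3]; return o+r*((z-o[2])/r[:,2])[:,None]
def proj(c,w):
    p=(np.array(w).reshape(-1,3)-c['T'][:3,3])@c['T'][:3,:3]; p=p*[1,-1,-1]
    return cv2.projectPoints(p,np.zeros(3),np.zeros(3),K(c),np.array(c['dist_coeffs'],float))[0].reshape(-1,2)
def cloud(c):
    v,u=np.mgrid[0:400,0:640]; return pts(c,np.c_[u.ravel(),v.ravel()]).reshape(400,640,3)
def st():
    s=arm.sense(); print(s['time_s'],np.round(s['tcp_pos'],4),np.round(R.from_quat(s['eef_rot']).as_euler('ZYX',degrees=True),1),s['grip_width'],s['finger_force'],np.round(s['force'],1),np.round(s['joint_positions'],2))
E
python3 - <<'E'
from h import *
st()
for n in ('top','scene'):
    c=cap(n); cv2.imwrite(f'pics/{n}0.png',c['image']); print(n,c['T'][:3,3],c['T'][:3,:3].round(2).tolist())
    for l in ['hopper','lanes','gate_tab','nut_tray','trough','top_tray','pry_tool','cap1','nut1','short1','fat1','gauge']:
        for f in ('cut_out','tip_of'):
            try: r=getattr(nets,f)(n,l)
            except Exception as e: print(l,f,e); continue
            print(l,f,[(round(d['conf'],2),np.round(d['xy']).astype(int).tolist(),pts(c,d['xy']).round(3)[0].tolist()) for d in r][:9])
E
```

```text
0.0 [0.1789 0.5459 0.2046] [ 161.9   -0.  -179.9] 0.094050563705719 0.0 [-0.1 -0.   0.5] [ 1.13  0.28  1.51 -0.    1.36 -0.12]
top [ 0.28350457 -0.01807341  1.4306571 ] [[-0.0, 0.99, -0.12], [-1.0, -0.0, 0.01], [0.01, 0.12, 0.99]]
hopper cut_out [(0.76, [308, 149], [0.597, 0.014, 0.016])]
hopper tip_of [(0.59, [311, 160], [0.567, 0.005, 0.008])]
lanes cut_out [(0.86, [310, 153], [0.59, 0.009, 0.002])]
lanes tip_of [(0.68, [311, 123], [0.634, 0.003, 0.176]), (0.27, [319, 119], [0.653, -0.02, 0.152]), (0.21, [424, 151], [0.593, -0.337, 0.01])]
gate_tab cut_out [(0.62, [428, 187], [0.475, -0.336, 0.063]), (0.51, [264, 139], [0.592, 0.129, 0.167])]
gate_tab tip_of [(0.6, [263, 144], [0.577, 0.132, 0.169])]
nut_tray cut_out [(0.95, [312, 154], [0.586, 0.003, 0.005]), (0.56, [357, 122], [0.645, -0.123, 0.153])]
nut_tray tip_of [(0.79, [311, 196], [0.455, 0.005, 0.017])]
trough cut_out [(0.76, [313, 151], [0.595, -0.0, 0.009])]
trough tip_of [(0.89, [310, 169], [0.54, 0.007, 0.003])]
top_tray cut_out [(0.75, [176, 131], [0.625, 0.377, 0.128]), (0.73, [358, 119], [0.655, -0.128, 0.146])]
top
[... 3930 characters left out ...]
), (0.84, [275, 184], [0.481, -0.234, 0.02]), (0.77, [392, 293], [0.379, 0.266, 0.021]), (0.66, [265, 166], [0.472, -0.327, 0.019]), (0.16, [299, 173], [0.387, -0.245, 0.015])]
short1 cut_out [(0.63, [297, 172], [0.394, -0.249, 0.023]), (0.18, [230, 180], [0.596, -0.338, 0.003])]
short1 tip_of [(0.75, [300, 173], [0.384, -0.244, 0.014])]
fat1 cut_out [(0.65, [253, 140], [0.471, -0.419, 0.058]), (0.54, [253, 239], [0.655, 0.018, 0.147])]
fat1 tip_of [(0.62, [257, 150], [0.481, -0.367, 0.061]), (0.59, [264, 257], [0.654, 0.083, 0.149])]
gauge cut_out [(0.57, [228, 176], [0.592, -0.365, -0.003])]
gauge tip_of [(0.72, [223, 182], [0.618, -0.336, 0.009]), (0.61, [336, 362], [0.63, 0.387, 0.126])]
```

View pics/top0.png

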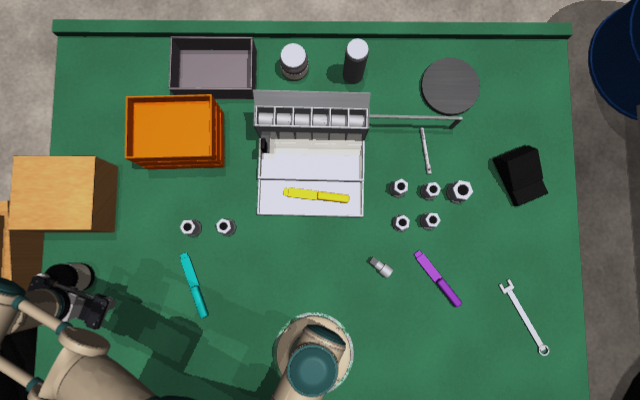

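View pics/scene0.png

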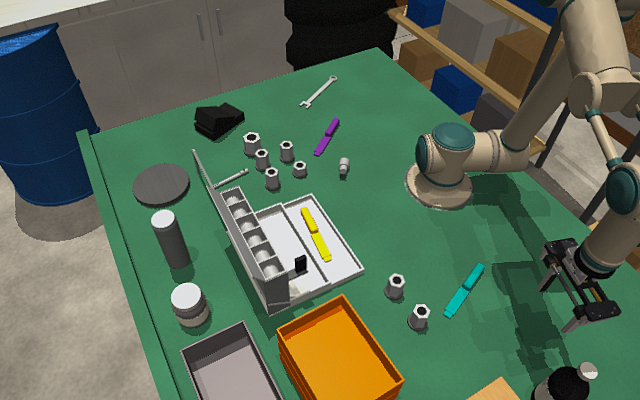

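The top view shows five long nuts: (224,227), (190,227), (401,187), (433,190) and (432,220). The short nut is at (402,223) and the fat one at (461,190). The yellow tool lies in the tray at (316,196), and the tab is at (264,145). I'll move over the tray for a close look.

```bash
python3 -m creep '[[0.1,-0.2,0.2,0,0,-0.057],[0.1,-0.2,0.2,0,0,-0.057],[0.1,-0.26,0.1,0,0,-0.057],[0.1,-0.26,0.1,0,0,-0.057],[0.1,-0.28,0.1,0,0,-0.057],[0.1,-0.28,0.1,0,0,-0.057],[0.1,-0.28,0.1,0,0,-0.057],[0.1,-0.28,0.05,0,0,0],[0.1,-0.28,0,0,0,0],[0.1,-0.28,0,0,0,0]]' 0.2; python3 -m creep '[[0.1,-0.13,0,0,0,0],[0,0,0,0,0,0],[0,0,0,0,0,0]]'
cat > m1.py <<'E'
from h import *
st()
c=cap('wrist'); print(np.array(c['hand_eye']).round(3).tolist(), c['fx'])
cv2.imwrite('pics/w1.png',c['image'])
for c in (c,cap('top')):
    w=cloud(c); hsv=cv2.cvtColor(c['image'],cv2.COLOR_BGR2HSV)
    y=(hsv[...,0]>20)&(hsv[...,0]<35)&(hsv[...,1]>120)&(hsv[...,2]>80)&(abs(w[...,1])<.2)&(w[...,0]>.38)&(w[...,0]<.56)
    p=w[y]; print('pry',len(p),cv2.minAreaRect(p[:,:2].astype(np.float32)),np.nanpercentile(p[:,2],[5,50,95]).round(3))
    blk=p[p[:,2]>.021]; print(' blk',cv2.minAreaRect(blk[:,:2].astype(np.float32)) if len(blk)>5 else None)
    A=(abs(w[...,1])<.25)&(w[...,0]>.35)&(w[...,0]<.8)
    for lo,hi in ((.018,.026),(.030,.038),(.166,.176)):
        m=A&(w[...,2]>lo)&(w[...,2]<hi)&~y; q=w[m][:,:2].astype(np.float32)
        if len(q)>10: print(lo,len(q),cv2.minAreaRect(q),np.percentile(q,[1,99],axis=0).round(3).tolist())
E
python3 m1.py
```

```text
time_s: 3.75
tcp_pos: [0.3792, 0.0252, 0.3958]
eef_rot: [0.707, 0.707, 0.001, 0.001]
force: [0.4, 1.3, -0.1]
grip_width: 0.0563
finger_force: 0.0
time_s: 4.12
tcp_pos: [0.3984, 0.0017, 0.3953]
eef_rot: [0.707, 0.707, 0.0, -0.0]
force: [0.3, -0.7, -0.4]
grip_width: 0.0565
finger_force: 0.0
4.125 [0.3984 0.0017 0.3953] [  90.   -0. -180.] 0.05653858127750592 0.0 [ 0.3 -0.7 -0.4] [-0.17 -0.05  1.43  0.    1.76 -0.17]
[[0.0, 0.966, 0.258, 0.076], [1.0, -0.001, 0.0, 0.001], [0.001, 0.258, -0.966, -0.179], [0.0, 0.0, 0.0, 1.0]] 280.5665713785204
pry 1218 ((0.44905784726142883, -0.004684068262577057), (0.19398294389247894, 0.05115320160984993), 83.20332336425781) [0.012 0.015 0.03 ]
 blk ((0.4531480073928833, -0.03271189332008362), (0.03834576904773712, 0.13774695992469788), 5.63095235824585)
0.018 2177 ((0.5564631223678589, 0.00071677565574646), (0.49805790185928345, 0.41238197684288025), 89.94036102294922) [[0.371, -0.242], [0.761, 0.242]]
0.03 2063 ((0.5585140585899353, 0.0007666647434234619), (0.41184523701667786, 0.4962832033634186), 0.5985572934150696) [[0.367, -0.247], [0.761, 0.242]
[... 154 characters left out ...]
ry 25 ((0.44707149267196655, -0.07783922553062439), (0.05367555096745491, 0.017503641545772552), 87.18482208251953) [0.018 0.03  0.034]
 blk ((0.4479939341545105, -0.07788458466529846), (0.05367555096745491, 0.015656502917408943), 87.18482208251953)
0.018 315 ((0.5743522047996521, 0.001115366816520691), (0.4344157576560974, 0.491851806640625), 1.3410654067993164) [[0.363, -0.243], [0.762, 0.242]]
0.03 485 ((0.578831672668457, -0.002028524875640869), (0.44255295395851135, 0.4907700717449188), 0.8762887716293335) [[0.365, -0.247], [0.766, 0.238]]
0.166 759 ((0.6287657022476196, 0.0038548558950424194), (0.3109527826309204, 0.119781494140625), 88.36286163330078) [[0.583, -0.152], [0.688, 0.157]]
```

View pics/w1.png

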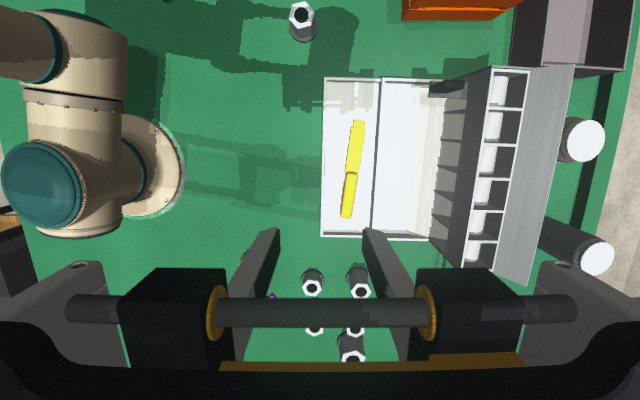

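The wrist view shows the tray's front edge at about column 322 (rows 78–236). The yellow tool has its block end at (347,215) and its blade end at (359,122). I'll fit the hopper frame from the tray outline.

```bash
cat > m2.py <<'E'
from h import *
c=cap('wrist'); im=c['image'].astype(int); hsv=cv2.cvtColor(c['image'],cv2.COLOR_BGR2HSV)
green=(hsv[...,1]>90)&(hsv[...,0]>40)&(hsv[...,0]<95)
F=[];L=[];Rr=[]
for r in range(90,228,3):
    k=[x for x in range(300,345) if green[r,x-2] and not green[r,x+1:x+5].any()]
    if k: F.append((k[-1]+.0,r))
for x in range(330,370,2):
    k=[r for r in range(65,95) if green[r-2,x] and not green[r+1:r+5,x].any()]
    if k: L.append((x,k[-1]))
    k=[r for r in range(225,245) if green[r+2,x] and not green[r-4:r,x].any()]
    if k: Rr.append((x,k[0]))
for n,e in (('F',F),('L',L),('R',Rr)):
    w=atz(c,np.array(e,float),.022); v=cv2.fitLine(w[:,:2].astype(np.float32),cv2.DIST_HUBER,0,.001,.001).ravel(); print(n,len(e),v.round(4),np.degrees(np.arctan2(v[1],v[0])).round(2))
# pry
y=((hsv[...,0]>20)&(hsv[...,0]<35)&(hsv[...,1]>120)&(hsv[...,2]>80)).astype(np.uint8)
cs=max(cv2.findContours(y,0,1)[0],key=cv2.contourArea).reshape(-1,2)
w=atz(c,cs.astype(float),.02)[:,:2]; print('pry',cv2.minAreaRect(w.astype(np.float32)),w.min(0),w.max(0))
b=w[w[:,1]<-.015]; print('blk',cv2.minAreaRect(b.astype(np.float32)))
for l in ('lanes','gate_tab','nut_tray','trough','pry_tool'):
    zz=dict(lanes=.111,gate_tab=.15,nut_tray=.005,trough=.005,pry_tool=.005)[l]
    print(l,[(round(d['conf'],2),np.round(d['xy']).tolist(),atz(c,d['xy'],zz).round(4)[0].tolist()) for d in nets.tip_of('wrist',l)])
w=cloud(c)
for x,r in ((350,195),(359,135),(355,100),(400,150),(500,100),(440,90),(438,85)): print((x,r),w[r,x].round(4))
E
python3 m2.py
```

```text
F 46 [0.0215 0.9998 0.4025 0.0169] 88.77
L 20 [1.     0.0061 0.4403 0.1657] 0.35
R 16 [ 1.      0.0016  0.4476 -0.1449] 0.09
pry ((0.45996126532554626, -0.007139682769775391), (0.19517245888710022, 0.026827866211533546), 83.21746063232422) [ 0.43911492 -0.10345012] [0.48224123 0.0907918 ]
blk ((0.45476478338241577, -0.05915301665663719), (0.09066193550825119, 0.023301221430301666), 83.1429214477539)
lanes [(0.6, [474.0, 173.0], [0.6576, 0.0049, 0.111]), (0.36, [349.0, 173.0], [0.4461, 0.0026, 0.111])]
gate_tab [(0.85, [447.0, 89.0], [0.5798, 0.1323, 0.15]), (0.62, [487.0, 124.0], [0.646, 0.0847, 0.15])]
nut_tray [(0.66, [349.0, 161.0], [0.456, 0.0106, 0.005])]
trough [(0.81, [394.0, 166.0], [0.5487, 0.002, 0.005])]
pry_tool [(0.96, [351.0, 173.0], [0.4602, -0.0139, 0.005])]
(350, 195) [ 0.4577 -0.0543  0.0288]
(359, 135) [0.4734 0.0627 0.0145]
(355, 100) [0.4648 0.1286 0.0048]
(400, 150) [0.5587 0.0335 0.0045]
(500, 100) [0.6604 0.119  0.1519]
(440, 90) [0.5721 0.1315 0.1455]
(438, 85) [0.5686 0.1383 0.1452]
```

```bash
python3 -m creep '[[0.1,-0.06,-0.2,0,0,-0.019],[0.1,-0.06,-0.28,0,0,-0.019],[0.093,-0.063,-0.3,0,0,0],[0,0,-0.3,0,0,0],[0,0,-0.3,0,0,0],[0,0,-0.22,0,0,0],[0,0,-0.1,0,0,0],[0,0,0,0,0,0]]' 
python3 -m creep '[[0,0,-0.12,0,0,0],[0,0,-0.08,0,0,0],[0,0,-0.036,0,0,0],[0,0,0,0,0,0]]'
python3 -m creep '[[0,0,0,0,0,0],[0,0,0,0,0,0],[0,0,0,0,0,0],[0,0,0,0,0,0]]' -1 35
python3 -m creep '[[0,0,0.1,0,0,0],[0,0,0.2,0,0,0],[0,0,0.25,0,0,0],[0,0,0.25,0,0,0],[0,0,0.2,0,0,0],[0,0,0,0,0,0]]'
```

```text
time_s: 5.52
tcp_pos: [0.4558, -0.0348, 0.0554]
eef_rot: [0.748, 0.664, -0.001, -0.002]
force: [0.5, -0.2, -0.5]
grip_width: 0.0565
finger_force: 0.0
time_s: 6.02
tcp_pos: [0.4577, -0.0353, 0.0101]
eef_rot: [0.748, 0.664, 0.0, 0.0]
force: [1.0, 0.4, 0.2]
grip_width: 0.0567
finger_force: 0.0
time_s: 6.52
tcp_pos: [0.4572, -0.0353, 0.0098]
eef_rot: [0.748, 0.664, 0.0, 0.0]
force: [1.2, 0.9, 2.3]
grip_width: 0.0239
finger_force: 35.0
time_s: 7.28
tcp_pos: [0.4591, -0.0357, 0.2125]
eef_rot: [0.748, 0.664, 0.002, 0.003]
force: [-0.1, 0.6, -0.5]
grip_width: 0.0236
finger_force: 35.0
```

Run:
```python
from h import *
st()
for n in ('top','scene'):
    c=cap(n); w=cloud(c); hsv=cv2.cvtColor(c['image'],cv2.COLOR_BGR2HSV)
    o=(hsv[...,0]>5)&(hsv[...,0]<20)&(hsv[...,1]>150)&(w[...,0]>.5)&(w[...,1]>.2)&(w[...,1]<.56)
    for lo,hi in ((.16,.182),(.12,.136)):
        q=w[o&(w[...,2]>lo)&(w[...,2]<hi)]; print(n,len(q),cv2.minAreaRect(q[:,:2].astype(np.float32)),np.median(q[:,2]))
```

```text
7.275 [ 0.4591 -0.0357  0.2125] [ 83.2   0.  179.6] 0.023555594092064716 34.99923884868622 [-0.1  0.6 -0.5] [-0.23  0.09  1.72  0.    1.32 -0.11]
top 825 ((0.6284257769584656, 0.38570845127105713), (0.1722150444984436, 0.23191553354263306), 1.6393260955810547) 0.17054446409315438
top 4317 ((0.6270699501037598, 0.38439714908599854), (0.16890288889408112, 0.22965221107006073), 1.6359035968780518) 0.12889132375011192
scene 788 ((0.6277690529823303, 0.3866860270500183), (0.17139485478401184, 0.23200547695159912), 1.715061902999878) 0.16873920614318116
scene 3493 ((0.6290909051895142, 0.3883250951766968), (0.16890162229537964, 0.22989504039287567), 1.811637282371521) 0.12658213489371506
```

```bash
python3 -m creep '[[0,0.1,0.06,0,0,0],[0,0.2,0.06,0,0,0.0],[0,0.25,0,0,0,0.012],[0.1,0.25,0,0,0,0.012],[0.15,0.25,0,0,0,0.012],[0.15,0.25,0,0,0,0.011],[0.15,0.25,0,0,0,0],[0.15,0.218,0,0,0,0],[0.1,0.15,0,0,0,0],[0.05,0.05,0,0,0,0]]'
python3 -m creep '[[0,0,0,0,0,0],[0,0,0,0,0,0]]'; python3 -c "
from h import *
st(); c=cap('wrist'); cv2.imwrite('pics/w2.png',c['image'])"
```

```text
time_s: 8.62
tcp_pos: [0.6267, 0.36, 0.229]
eef_rot: [0.696, 0.718, -0.003, -0.001]
force: [0.6, -1.7, -1.1]
grip_width: 0.024
finger_force: 35.0
time_s: 8.88
tcp_pos: [0.6261, 0.3575, 0.2318]
eef_rot: [0.697, 0.717, -0.002, -0.001]
force: [0.2, -0.6, -0.2]
grip_width: 0.0238
finger_force: 35.0
8.875 [0.6261 0.3575 0.2318] [ 9.160e+01  1.000e-01 -1.798e+02] 0.023801565186694483 34.99920129776001 [ 0.2 -0.6 -0.2] [ 0.42  0.5   1.1  -0.    1.55  0.39]
```

View pics/w2.png

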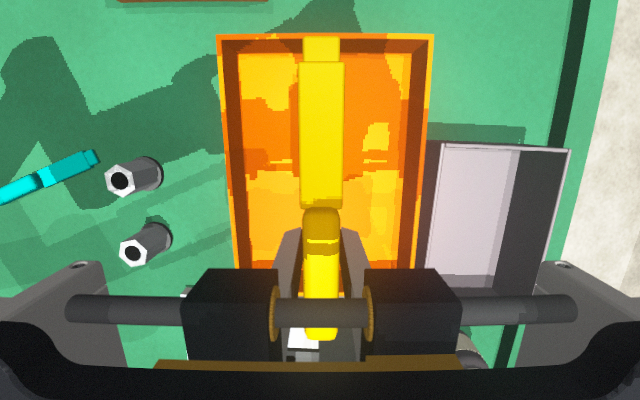

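The tool is held straight, with its blade end at (322,38), over the open tray. I'll check the clearance and lower it.

```bash
python3 -c "
from h import *
c=cap('wrist'); print(atz(c,[[322,38],[320,339]],.236), pts(c,[[322,42],[320,335]]), atz(c,[[322,38]],.172))"
python3 -m creep '[[0.01,0,-0.15,0,0,0],[0,0,-0.15,0,0,0],[0,0,-0.12,0,0,0],[0,0,-0.05,0,0,0],[0,0,-0.02,0,0,0],[0,0,0,0,0,0]]'
```

```text
[[0.62416301 0.48236029 0.236     ]
 [0.62875221 0.27837359 0.236     ]] [[0.62422379 0.48032778 0.23570744]
 [0.62834507 0.29575587 0.25191308]] [[0.62375059 0.50029316 0.172     ]]
time_s: 9.72
tcp_pos: [0.6295, 0.3584, 0.1365]
eef_rot: [0.697, 0.717, 0.001, 0.0]
force: [0.4, 0.1, -0.2]
grip_width: 0.0234
finger_force: 35.0
```

```bash
python3 -m creep '[[0,0,-0.016,0,0,0],[0,0,0,0,0,0]]'; python3 -m creep '[[0,0,0,0,0,0],[0,0,0,0,0,0]]' 0.0
python3 -m creep '[[0,0,0.15,0,0,0],[0,0,0.25,0,0,0],[0,0,0.2,0,0,0],[-0.25,-0.1,0,0,0,0],[-0.28,-0.1,0,0,0,0],[-0.28,-0.1,0,0,0,0],[-0.25,-0.08,0,0,0,0],[-0.25,-0.06,0,0,0,0],[-0.1,0,0,0,0,0],[0,0,0,0,0,0]]'
cat > nut.py <<'E'
import sys; from h import *
from scipy.optimize import minimize
# nuts seen in camera: top face hexagons (bright) -> centre and flat direction
def top_fit(c,seed,h=.062,af=.038):
    w=cloud(c); m=(abs(w[...,2]-h)<.008)&(np.hypot(w[...,0]-seed[0],w[...,1]-seed[1])<.045)
    v,u=np.nonzero(m)
    if len(u)<20: return None
    q=atz(c,np.c_[u,v].astype(float),h)[:,:2]   # contour of the top face
    hull=cv2.convexHull(q.astype(np.float32)).reshape(-1,2)
    (cx,cy),_=cv2.minEnclosingCircle(hull)
    # densify hull; fit hexagon
    P=np.concatenate([np.linspace(a,b,15,endpoint=False) for a,b in zip(hull,np.roll(hull,-1,0))])
    best=None
    for t0 in np.arange(0,60,10):
        def f(p):
            d=P-p[:2]; a=np.radians(p[2]+60*np.arange(6)); s=(d@np.c_[np.cos(a),np.sin(a)].T).max(1); return np.abs(s-p[3]).mean()
        r=minimize(f,[cx,cy,t0,af/2],method='Nelder-Mead',options=dict(xatol=1e-5,fatol=1e-7,maxiter=2000))
        if best is None or r.fun<best.fun: best=r
    p=best.x; return p[:2].round(4),round(p[2]%60,1),round(2e3*p[3],1),round(best.fun*1e3,2),len(u)
def show(cam,seeds):
    c=cap(cam)
    for s in seeds: print(s,top_fit(c,s))
    return c
E
python3 - <<'E'
from nut import *
st(); c=show('wrist',[(.36,.245),(.36,.345)]); cv2.imwrite('pics/w3.png',c['image'])
t=cap('top')
for s in [(.36,.245),(.36,.345),(.477,-.243),(.477,-.336),(.38,-.33)]: print('top',s,top_fit(t,s))
E
```

```text
time_s: 9.98
tcp_pos: [0.6293, 0.3585, 0.1329]
eef_rot: [0.697, 0.717, 0.0, 0.0]
force: [0.6, 0.2, 0.1]
grip_width: 0.0236
finger_force: 35.0
time_s: 10.22
tcp_pos: [0.6292, 0.3584, 0.1326]
eef_rot: [0.697, 0.717, 0.0, 0.0]
force: [-0.7, 0.8, 0.1]
grip_width: 0.0402
finger_force: 0.0
time_s: 11.48
tcp_pos: [0.3469, 0.2708, 0.253]
eef_rot: [0.696, 0.718, 0.001, 0.0]
force: [0.2, 0.5, 0.1]
grip_width: 0.0472
finger_force: 0.0
11.475 [0.3469 0.2708 0.253 ] [ 9.170e+01 -1.000e-01  1.799e+02] 0.047171150934092444 0.0 [0.2 0.5 0.1] [ 0.5   0.04  1.68 -0.    1.42  0.47]
(0.36, 0.245) (array([0.3659, 0.2588]), np.float64(45.8), np.float64(38.3), np.float64(0.23), 687)
(0.36, 0.345) (array([0.3637, 0.36  ]), np.float64(3.3), np.float64(37.0), np.float64(0.19), 787)
top (0.36, 0.245) (array([0.3665, 0.2542]), np.float64(47.8), np.float64(38.3), np.float64(0.53), 160)
top (0.36, 0.345) None
top (0.477, -0.243) (array([ 0.4805, -0.2553]), np.float64(28.7), np.float64(37.8), np.float64(0.47), 158)
top (0.477, -0.336) (array([ 0.4721, -0.3488]), np.float64(0.0), np.float64(38.1), np.float64(0.43), 158)
top (0.38, -0.33) (array([ 0.3831, -0.345 ]), np.float64(53.8), np.float64(37.7), np.float64(0.6), 156)
```

View pics/w3.png

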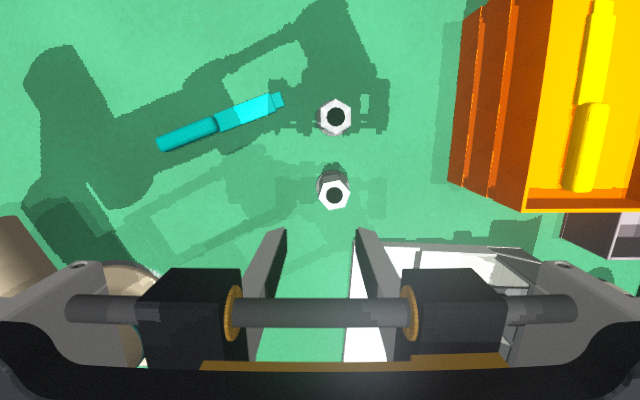

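```bash
python3 -m creep '[[0.05,-0.03,-0.2,0,0,-0.044],[0.045,-0.03,-0.28,0,0,-0.044],[0,0,-0.28,0,0,0],[0,0,-0.2,0,0,0],[0,0,-0.12,0,0,0],[0,0,-0.07,0,0,0],[0,0,0,0,0,0]]' 0.3
python3 -m creep '[[0,0,0,0,0,0],[0,0,0,0,0,0],[0,0,0,0,0,0]]' -1 40
python3 -m creep '[[0,0,0.1,0,0,0],[0,0,0.15,0,0,0],[0,0,0.15,0,0,0],[0,0,0.05,0,0,0],[0,0,0,0,0,0]]'; python3 -c "
from h import *
st()"
```

```text
time_s: 12.45
tcp_pos: [0.3669, 0.2582, 0.0207]
eef_rot: [0.789, 0.614, -0.001, -0.0]
force: [-0.3, -1.3, -2.2]
grip_width: 0.0613
finger_force: 0.0
time_s: 12.82
tcp_pos: [0.3665, 0.2587, 0.0229]
eef_rot: [0.789, 0.614, 0.001, 0.0]
force: [0.1, 0.6, 0.6]
grip_width: 0.0382
finger_force: 39.6
time_s: 13.45
tcp_pos: [0.366, 0.2583, 0.1124]
eef_rot: [0.789, 0.614, 0.0, 0.0]
force: [0.1, -0.3, -3.2]
grip_width: 0.0383
finger_force: 39.6
13.45 [0.366  0.2583 0.1124] [ 75.8  -0.  180. ] 0.038291673521897954 39.62995111942291 [ 0.1 -0.3 -3.2] [ 0.46  0.16  1.91 -0.    1.07  0.71]
```

```bash
python3 -m creep '[[0.08,-0.12,0,0,0,0.037],[0.13,-0.2,0,0,0,0.036],[0.13,-0.2,0,0,0,0],[0.08,-0.12,0,0,0,0],[0.04,-0.049,0,0,0,0],[0,0,-0.15,0,0,0],[0,0,-0.15,0,0,0],[0,0,-0.08,0,0,0],[0,0,-0.037,0,0,0],[0,0,0,0,0,0]]'
python3 -m creep '[[0,0,0,0,0,0],[0,0,0,0,0,0]]' 0.05
python3 -m creep '[[0,0,0.2,0,0,0],[0,0,0.25,0,0,0],[0,0.1,0.2,0,0,0],[-0.14,0.2,0.2,0,0,0],[-0.14,0.28,0.2,0,0,0],[-0.14,0.25,0.1,0,0,0],[-0.05,0.15,0,0,0,0],[0,0,0,0,0,0],[0,0,0,0,0,0]]'
python3 - <<'E'
from nut import *
st(); c=show('wrist',[(.3637,.36)]); cv2.imwrite('pics/w4.png',c['image'])
t=cap('top')
w=cloud(t); print('tray', [top_fit(t,(.458,.12),.067)], top_fit(t,(.3637,.355)))
E
```

```text
time_s: 14.7
tcp_pos: [0.4577, 0.1211, 0.0288]
eef_rot: [0.713, 0.701, -0.0, -0.0]
force: [0.6, 0.4, -2.8]
grip_width: 0.0378
finger_force: 39.8
time_s: 14.95
tcp_pos: [0.4586, 0.1208, 0.0294]
eef_rot: [0.713, 0.701, 0.001, 0.0]
force: [0.3, -0.1, -0.1]
grip_width: 0.0491
finger_force: 0.0
time_s: 16.08
tcp_pos: [0.3689, 0.3065, 0.252]
eef_rot: [0.714, 0.701, -0.0, 0.0]
force: [0.4, -0.0, -0.7]
grip_width: 0.0493
finger_force: 0.0
16.075 [0.3689 0.3065 0.252 ] [8.9e+01 1.0e-01 1.8e+02] 0.04934034671938937 0.0 [ 0.4 -0.  -0.7] [ 0.55  0.11  1.61 -0.    1.43  0.57]
(0.3637, 0.36) (array([0.3639, 0.3604]), np.float64(2.4), np.float64(37.8), np.float64(0.18), 761)
tray [(array([0.4572, 0.1163]), np.float64(0.0), np.float64(37.0), np.float64(0.32), 156)] (array([0.3632, 0.3543]), np.float64(8.4), np.float64(35.2), np.float64(1.08), 81)
```

```bash
python3 -m creep '[[-0.026,0.1,-0.2,0,0,0.019],[0,0.168,-0.28,0,0,0],[0,0,-0.28,0,0,0],[0,0,-0.2,0,0,0],[0,0,-0.12,0,0,0],[0,0,-0.065,0,0,0],[0,0,0,0,0,0]]' 0.3
python3 -m creep '[[0,0,0,0,0,0],[0,0,0,0,0,0],[0,0,0,0,0,0]]' -1 40
python3 -m creep '[[0,0,0.1,0,0,0],[0,0,0.15,0,0,0],[0,0,0.15,0,0,0],[0,0,0.08,0,0,0],[0,0,0,0,0,0]]'; python3 -c "
from h import *
st()"
```

```text
time_s: 17.05
tcp_pos: [0.3638, 0.3586, 0.0251]
eef_rot: [0.693, 0.721, -0.001, -0.0]
force: [0.2, 0.5, 0.3]
grip_width: 0.0608
finger_force: 0.0
time_s: 17.42
tcp_pos: [0.3638, 0.3598, 0.0265]
eef_rot: [0.692, 0.722, 0.001, 0.0]
force: [-0.6, -0.4, 4.3]
grip_width: 0.0377
finger_force: 40.0
time_s: 18.05
tcp_pos: [0.3641, 0.3599, 0.1227]
eef_rot: [0.692, 0.722, 0.001, 0.0]
force: [-0.8, -0.5, -3.2]
grip_width: 0.0377
finger_force: 40.0
18.05 [0.3641 0.3599 0.1227] [ 9.240e+01 -1.000e-01  1.799e+02] 0.037728320454892675 39.99205827713013 [-0.8 -0.5 -3.2] [ 0.64  0.24  1.77 -0.    1.13  0.6 ]
```

```bash
python3 -m creep '[[0.05,-0.15,0,0,0,-0.019],[0.07,-0.22,0,0,0,0],[0.07,-0.25,0,0,0,0],[0.07,-0.25,0,0,0,0],[0.07,-0.25,0,0,0,0],[0.07,-0.2,0,0,0,0],[0.04,-0.1,0,0,0,0],[0.022,-0.054,0,0,0,0],[0,0,0,0,0,0]]'
python3 -m creep '[[0,0,-0.15,0,0,0],[0,0,-0.15,0,0,0],[0,0,-0.1,0,0,0],[0,0,-0.05,0,0,0],[0,0,0,0,0,0]]'; python3 -c "
from h import *
st()"
```

```text
time_s: 19.18
tcp_pos: [0.4556, 0.0645, 0.1209]
eef_rot: [0.714, 0.7, -0.0, -0.001]
force: [-0.5, 0.3, -1.9]
grip_width: 0.0381
finger_force: 40.0
time_s: 19.8
tcp_pos: [0.4559, 0.0655, 0.0317]
eef_rot: [0.713, 0.701, 0.0, -0.0]
force: [0.0, -0.5, -1.9]
grip_width: 0.038
finger_force: 40.0
19.8 [0.4559 0.0655 0.0317] [ 89.  -0. 180.] 0.03800588762621192 39.99641418457031 [ 0.  -0.5 -1.9] [-0.01  0.28  2.    0.    0.86  0.01]
```

```bash
python3 -m creep '[[0,0,0,0,0,0],[0,0,0,0,0,0]]' 0.05
python3 -m creep '[[0,0,0.2,0,0,0],[0,0,0.28,0,0,0],[0,-0.15,0.28,0,0,0],[0,-0.25,0.2,0,0,0],[-0.03,-0.28,0.15,0,0,0],[-0.03,-0.28,0.1,0,0,0],[-0.03,-0.28,0.05,0,0,0],[-0.03,-0.28,0,0,0,0],[-0.03,-0.28,0,0,0,0],[-0.03,-0.25,0,0,0,0]]'
python3 -m creep '[[0,-0.13,0,0,0,0],[0,0,0,0,0,0],[0,0,0,0,0,0]]'
python3 - <<'E'
from nut import *
st(); c=show('wrist',[(.4805,-.2503),(.472,-.343),(.383,-.34)]); cv2.imwrite('pics/w5.png',c['image'])
t=cap('top')
print([top_fit(t,(.458,y),.067) for y in (.12,.065)],[top_fit(t,s) for s in [(.477,-.25),(.472,-.347),(.383,-.345)]])
E
```

```text
time_s: 20.05
tcp_pos: [0.4565, 0.0649, 0.0321]
eef_rot: [0.713, 0.701, 0.001, 0.001]
force: [0.8, -0.2, 1.1]
grip_width: 0.0492
finger_force: 0.0
time_s: 21.3
tcp_pos: [0.4197, -0.3446, 0.2815]
eef_rot: [0.714, 0.7, 0.0, 0.001]
force: [-0.1, -0.1, -0.2]
grip_width: 0.0494
finger_force: 0.0
time_s: 21.68
tcp_pos: [0.4204, -0.3669, 0.2812]
eef_rot: [0.713, 0.701, 0.001, -0.0]
force: [0.1, 0.4, 0.7]
grip_width: 0.0497
finger_force: 0.0
21.675 [ 0.4204 -0.3669  0.2812] [ 8.9e+01 -1.0e-01  1.8e+02] 0.04970993881861167 0.0 [0.1 0.4 0.7] [-0.84  0.22  1.4   0.    1.52 -0.83]
(0.4805, -0.2503) (array([ 0.4816, -0.2533]), np.float64(25.0), np.float64(38.7), np.float64(0.31), 764)
(0.472, -0.343) (array([ 0.4732, -0.3459]), np.float64(7.8), np.float64(38.1), np.float64(0.19), 634)
(0.383, -0.34) (array([ 0.3845, -0.3426]), np.float64(58.4), np.float64(37.8), np.float64(0.23), 631)
[(array([0.4569, 0.1154]), np.float64(0.0), np.float64(37.7), np.float64(2.6), 171), (array([0.462 , 0.0769]), np.float64(30.6), np.float64(61.2), np.float64(1.96), 191)] [(array([ 0.4803, -0.2551]), np.float64(28.7), np.float64(38.1), np.float64(0.49), 158), (array([ 0.4721, -0.3489]), np.float64(0.0), np.float64(38.1), np.float64(0.48), 156), (array([ 0.4195, -0.3076]), np.float64(34.9), np.float64(74.4), np.float64(2.42), 28)]
```

View pics/w5.png

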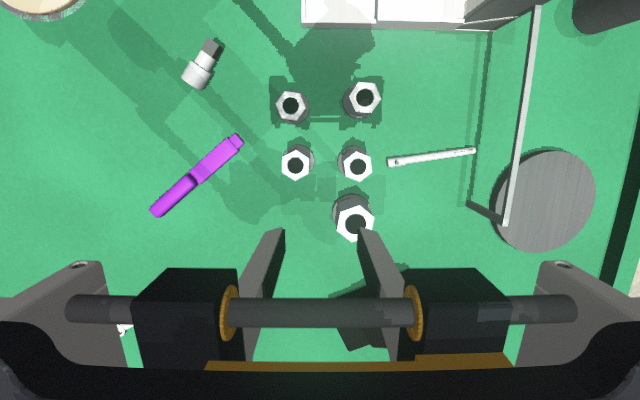

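In this view, nut C is at (364,97), D at (357,165), E at (296,165), the short nut at (291,105) and the fat one at (354,222). I'll pick D first.

```bash
python3 -m creep '[[0.13,0.05,-0.2,0,0,0.049],[0.134,0.055,-0.28,0,0,0],[0,0,-0.28,0,0,0],[0,0,-0.28,0,0,0],[0,0,-0.17,0,0,0],[0,0,-0.075,0,0,0],[0,0,0,0,0,0]]' 0.3
python3 -m creep '[[0,0,0,0,0,0],[0,0,0,0,0,0],[0,0,0,0,0,0]]' -1 40
python3 -m creep '[[0,0,0.1,0,0,0],[0,0,0.15,0,0,0],[0,0,0.15,0,0,0],[0,0,0.1,0,0,0],[0,0,0,0,0,0]]'; python3 -c "
from h import *
st()"
```

```text
time_s: 22.65
tcp_pos: [0.4729, -0.3468, 0.0246]
eef_rot: [0.657, 0.754, 0.0, -0.0]
force: [1.1, -0.4, -0.3]
grip_width: 0.0611
finger_force: 0.0
time_s: 23.02
tcp_pos: [0.4733, -0.3482, 0.0259]
eef_rot: [0.658, 0.753, 0.0, 0.001]
force: [-0.3, 1.6, 3.7]
grip_width: 0.0375
finger_force: 40.0
time_s: 23.65
tcp_pos: [0.4734, -0.3484, 0.1261]
eef_rot: [0.658, 0.753, -0.0, 0.002]
force: [0.2, -0.5, -3.2]
grip_width: 0.0373
finger_force: 40.0
23.65 [ 0.4734 -0.3484  0.1261] [ 97.8   0.2 179.9] 0.03728004860864433 39.97874557971954 [ 0.2 -0.5 -3.2] [-0.75  0.35  1.61  0.    1.19 -0.89]
```

```bash
python3 -m creep '[[0,0.15,0,0,0,-0.049],[-0.03,0.25,0,0,0,0],[-0.03,0.27,0,0,0,0],[-0.03,0.28,0,0,0,0],[0,0.28,0,0,0,0],[0,0.25,0,0,0,0],[0,0.18,0,0,0,0],[0,0.1,0,0,0,0],[0,0.035,0,0,0,0],[0,0,0,0,0,0]]'
python3 -m creep '[[0,0,-0.15,0,0,0],[0,0,-0.17,0,0,0],[0,0,-0.1,0,0,0],[0,0,-0.05,0,0,0],[0,0,0,0,0,0]]'; python3 -c "
from h import *
st()"
```

```text
time_s: 24.9
tcp_pos: [0.4542, 0.0113, 0.124]
eef_rot: [0.713, 0.701, -0.001, -0.0]
force: [0.2, -0.3, -2.6]
grip_width: 0.0377
finger_force: 40.0
time_s: 25.52
tcp_pos: [0.4552, 0.0105, 0.0308]
eef_rot: [0.714, 0.7, 0.0, 0.0]
force: [0.1, 0.4, -2.7]
grip_width: 0.0378
finger_force: 40.0
25.525 [0.4552 0.0105 0.0308] [ 88.9   0.  180. ] 0.03780092192181273 39.9910444021225 [ 0.1  0.4 -2.7] [-0.13  0.28  2.01 -0.    0.86 -0.11]
```

Release it and return to the viewing spot above the right group.

```bash
python3 -m creep '[[0,0,0,0,0,0],[0,0,0,0,0,0]]' 0.05
python3 -m creep '[[0,0,0.2,0,0,0],[0,0,0.28,0,0,0],[0,-0.15,0.28,0,0,0],[0,-0.28,0.2,0,0,0],[-0.03,-0.28,0.15,0,0,0],[-0.03,-0.28,0.1,0,0,0],[-0.03,-0.28,0.05,0,0,0],[-0.03,-0.28,0,0,0,0],[-0.03,-0.2,0,0,0,0],[0,-0.1,0,0,0,0]]'
python3 -m creep '[[0,0,0,0,0,0],[0,0,0,0,0,0]]'
python3 - <<'E'
from nut import *
st(); c=show('wrist',[(.4816,-.2533),(.3845,-.3426)])
E
```

```text
time_s: 25.78
tcp_pos: [0.4554, 0.011, 0.0311]
eef_rot: [0.714, 0.7, 0.0, 0.001]
force: [-0.5, 1.1, 0.0]
grip_width: 0.0489
finger_force: 0.0
time_s: 27.02
tcp_pos: [0.4243, -0.3537, 0.2773]
eef_rot: [0.714, 0.7, 0.0, 0.0]
force: [0.1, 0.6, -0.5]
grip_width: 0.0497
finger_force: 0.0
time_s: 27.28
tcp_pos: [0.4251, -0.3503, 0.2775]
eef_rot: [0.713, 0.701, 0.0, -0.0]
force: [0.5, -0.3, -0.5]
grip_width: 0.0493
finger_force: 0.0
27.275 [ 0.4251 -0.3503  0.2775] [ 8.9e+01 -1.0e-01  1.8e+02] 0.04927227977582804 0.0 [ 0.5 -0.3 -0.5] [-0.82  0.21  1.42  0.    1.51 -0.8 ]
(0.4816, -0.2533) (array([ 0.4818, -0.2534]), np.float64(25.0), np.float64(38.4), np.float64(0.24), 740)
(0.3845, -0.3426) (array([ 0.3845, -0.3427]), np.float64(58.2), np.float64(38.0), np.float64(0.22), 632)
```

```bash
python3 -m creep '[[-0.1,0.02,-0.2,0,0,-0.004],[-0.103,0.015,-0.28,0,0,0],[0,0,-0.28,0,0,0],[0,0,-0.26,0,0,0],[0,0,-0.17,0,0,0],[0,0,-0.072,0,0,0],[0,0,0,0,0,0]]' 0.3
python3 -m creep '[[0,0,0,0,0,0],[0,0,0,0,0,0],[0,0,0,0,0,0]]' -1 40
python3 -m creep '[[0,0,0.1,0,0,0],[0,0,0.15,0,0,0],[0,0,0.15,0,0,0],[0,0,0.1,0,0,0],[0,0,0,0,0,0]]'; python3 -c "
from h import *
st()"
```

```text
time_s: 28.2
tcp_pos: [0.3845, -0.3441, 0.025]
eef_rot: [0.718, 0.696, 0.0, -0.0]
force: [0.3, 0.5, 0.4]
grip_width: 0.061
finger_force: 0.0
time_s: 28.58
tcp_pos: [0.3845, -0.3455, 0.0261]
eef_rot: [0.718, 0.696, -0.0, 0.001]
force: [-0.3, 1.4, 5.0]
grip_width: 0.0378
finger_force: 39.7
time_s: 29.2
tcp_pos: [0.3848, -0.3456, 0.1263]
eef_rot: [0.718, 0.696, -0.0, 0.002]
force: [-0.4, -0.1, -3.6]
grip_width: 0.0378
finger_force: 39.7
29.2 [ 0.3848 -0.3456  0.1263] [8.820e+01 1.000e-01 1.799e+02] 0.03783376294028009 39.667078256607056 [-0.4 -0.1 -3.6] [-0.87  0.25  1.75  0.    1.14 -0.84]
```

```bash
python3 -m creep '[[0.02,0.12,0,0,0,0.004],[0.05,0.22,0,0,0,0],[0.06,0.25,0,0,0,0],[0.06,0.25,0,0,0,0],[0.06,0.25,0,0,0,0],[0.05,0.2,0,0,0,0],[0.03,0.13,0,0,0,0],[0.019,0.073,0,0,0,0],[0,0,0,0,0,0]]'
python3 -m creep '[[0,0,-0.15,0,0,0],[0,0,-0.17,0,0,0],[0,0,-0.1,0,0,0],[0,0,-0.05,0,0,0],[0,0,0,0,0,0]]'; python3 -c "
from h import *
st()"
```

```text
time_s: 30.32
tcp_pos: [0.4532, -0.0452, 0.1243]
eef_rot: [0.713, 0.701, -0.0, -0.001]
force: [-0.0, -0.0, -3.2]
grip_width: 0.0381
finger_force: 39.7
time_s: 30.95
tcp_pos: [0.4541, -0.0472, 0.0312]
eef_rot: [0.714, 0.7, -0.0, 0.0]
force: [0.8, 0.2, -3.7]
grip_width: 0.038
finger_force: 39.8
30.95 [ 0.4541 -0.0472  0.0312] [ 88.9   0.  180. ] 0.038006751269734185 39.76223409175873 [ 0.8  0.2 -3.7] [-0.26  0.28  2.01 -0.    0.86 -0.24]
```

```bash
python3 -m creep '[[0,0,0,0,0,0],[0,0,0,0,0,0]]' 0.05
python3 -m creep '[[0,0,0.2,0,0,0],[0,0,0.28,0,0,0],[0,-0.15,0.28,0,0,0],[0,-0.28,0.2,0,0,0],[0,-0.28,0.14,0,0,0],[-0.03,-0.28,0.1,0,0,0],[-0.04,-0.2,0,0,0,0],[0,-0.08,0,0,0,0],[0,0,0,0,0,0],[0,0,0,0,0,0]]'
python3 - <<'E'
from nut import *
st(); c=show('wrist',[(.4816,-.2533)]); cv2.imwrite('pics/w6.png',c['image'])
E
```

```text
time_s: 31.2
tcp_pos: [0.4546, -0.0467, 0.0315]
eef_rot: [0.714, 0.7, 0.0, 0.001]
force: [-0.3, 0.6, -0.2]
grip_width: 0.049
finger_force: 0.0
time_s: 32.45
tcp_pos: [0.4401, -0.293, 0.2662]
eef_rot: [0.713, 0.701, 0.0, -0.001]
force: [-0.0, 0.2, -0.4]
grip_width: 0.0495
finger_force: 0.0
32.45 [ 0.4401 -0.293   0.2662] [ 8.9e+01 -1.0e-01 -1.8e+02] 0.04952522087391006 0.0 [-0.   0.2 -0.4] [-0.72  0.18  1.49  0.    1.48 -0.7 ]
(0.4816, -0.2533) (array([ 0.4815, -0.2524]), np.float64(29.1), np.float64(37.6), np.float64(0.23), 697)
```

View pics/w6.png

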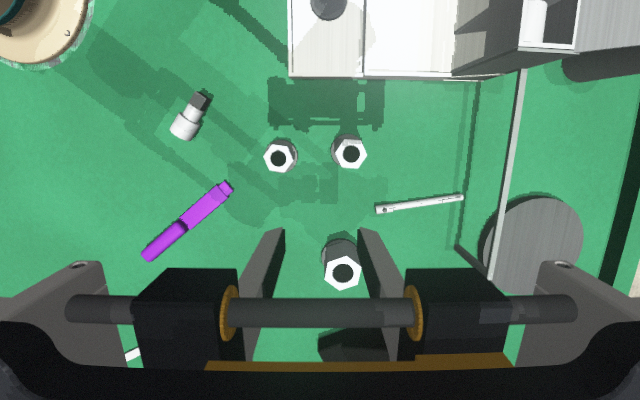

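```bash
python3 -m creep '[[0.1,0.1,-0.15,0,0,0.052],[0.107,0.098,-0.2,0,0,0.052],[0,0,-0.27,0,0,0.052],[0,0,-0.27,0,0,0],[0,0,-0.21,0,0,0],[0,0,-0.1,0,0,0],[0,0,0,0,0,0]]' 0.3
python3 -m creep '[[0,0,0,0,0,0],[0,0,0,0,0,0],[0,0,0,0,0,0]]' -1 40
python3 -m creep '[[0,0,0.1,0,0,0],[0,0,0.15,0,0,0],[0,0,0.15,0,0,0],[0,0,0.1,0,0,0],[0,0,0,0,0,0]]'; python3 -c "
from h import *
st()"
```

```text
time_s: 33.38
tcp_pos: [0.4805, -0.2528, 0.0251]
eef_rot: [0.522, 0.853, 0.0, -0.002]
force: [0.4, -0.7, 1.0]
grip_width: 0.0607
finger_force: 0.0
time_s: 33.75
tcp_pos: [0.4822, -0.2552, 0.0276]
eef_rot: [0.522, 0.853, 0.0, 0.001]
force: [0.1, 1.0, 2.3]
grip_width: 0.0378
finger_force: 39.6
time_s: 34.38
tcp_pos: [0.4821, -0.2555, 0.1278]
eef_rot: [0.522, 0.853, -0.0, 0.002]
force: [-0.6, -0.4, -2.5]
grip_width: 0.0382
finger_force: 39.6
34.375 [ 0.4821 -0.2555  0.1278] [117.    0.2 179.9] 0.03822954903933036 39.649606347084045 [-0.6 -0.4 -2.5] [-0.61  0.29  1.69  0.    1.16 -1.09]
```

```bash
python3 -m creep '[[-0.02,0.12,0,0,0,-0.052],[-0.04,0.2,0,0,0,-0.052],[-0.04,0.2,0,0,0,-0.052],[-0.03,0.15,0,0,0,0],[-0.014,0.092,0,0,0,0],[0,0,0,0,0,0]]'
python3 -m creep '[[0,0,-0.15,0,0,0],[0,0,-0.17,0,0,0],[0,0,-0.1,0,0,0],[0,0,-0.05,0,0,0],[0,0,0,0,0,0]]'; python3 -c "
from h import *
st()"
```

```text
time_s: 35.12
tcp_pos: [0.4521, -0.1017, 0.1258]
eef_rot: [0.713, 0.701, -0.0, -0.0]
force: [-0.3, -0.9, -2.6]
grip_width: 0.0378
finger_force: 39.6
time_s: 35.75
tcp_pos: [0.4535, -0.1038, 0.0326]
eef_rot: [0.714, 0.7, 0.0, 0.001]
force: [0.9, -0.1, -3.1]
grip_width: 0.0381
finger_force: 39.8
35.75 [ 0.4535 -0.1038  0.0326] [8.890e+01 1.000e-01 1.799e+02] 0.038062806576797906 39.75113868713379 [ 0.9 -0.1 -3.1] [-0.37  0.29  1.99 -0.    0.87 -0.35]
```

```bash
python3 -m creep '[[0,0,0,0,0,0],[0,0,0,0,0,0]]' 0.05
python3 -m creep '[[0,0,0.2,0,0,0],[0,0,0.28,0,0,0.0556],[0,0.05,0.28,0,0,0.0556],[0,0.17,0.2,0,0,0.0556],[0.03,0.2,0.2,0,0,0.0556],[0.03,0.2,0.09,0,0,0.0556],[0.03,0.2,0,0,0,0.0556],[0.03,0.2,0,0,0,0.0556],[0.03,0.1,0,0,0,0.0556],[0,0,0,0,0,0.0556]]' -0.3
python3 -m creep '[[0,0,0,0,0,0],[0,0,0,0,0,0]]'
python3 - <<'E'
from nut import *
st(); c=cap('wrist'); cv2.imwrite('pics/w7.png',c['image'])
print([(round(d['conf'],2),np.round(d['xy']).tolist(),atz(c,d['xy'],.15).round(4)[0].tolist()) for d in nets.tip_of('wrist','gate_tab')])
w=cloud(c); m=(w[...,2]>.155)&(w[...,2]<.172)&(w[...,0]>.55)&(w[...,0]<.605)&(w[...,1]>.05)&(w[...,1]<.2)
v,u=np.nonzero(m); print(len(u)); q=atz(c,np.c_[u,v].astype(float),.166)[:,:2]; print(cv2.minAreaRect(q.astype(np.float32)),np.median(w[m][:,2]),q.min(0),q.max(0))
E
```

```text
time_s: 36.0
tcp_pos: [0.4534, -0.1031, 0.0329]
eef_rot: [0.714, 0.701, 0.0, 0.001]
force: [-0.1, -0.2, 0.6]
grip_width: 0.0492
finger_force: 0.0
time_s: 37.25
tcp_pos: [0.4829, 0.1231, 0.2826]
eef_rot: [0.004, 1.0, 0.0, 0.0]
force: [0.0, -0.5, -0.2]
grip_width: 0.0329
finger_force: 0.0
time_s: 37.5
tcp_pos: [0.4826, 0.1213, 0.2825]
eef_rot: [0.01, 1.0, 0.0, 0.0]
force: [0.3, 0.1, 0.6]
grip_width: 0.0328
finger_force: 0.0
37.5 [0.4826 0.1213 0.2825] [178.9   0.  180. ] 0.03277845277198384 0.0 [0.3 0.1 0.6] [ 0.11  0.12  1.52  0.    1.5  -1.44]
[(0.73, [333.0, 273.0], [0.5828, 0.1352, 0.15])]
258
((0.5798699855804443, 0.13680115342140198), (0.011754077859222889, 0.03445660322904587), 89.4281005859375) 0.1650456742044525 [0.56266499 0.13078176] [0.59712234 0.14271967]
```

View pics/w7.png

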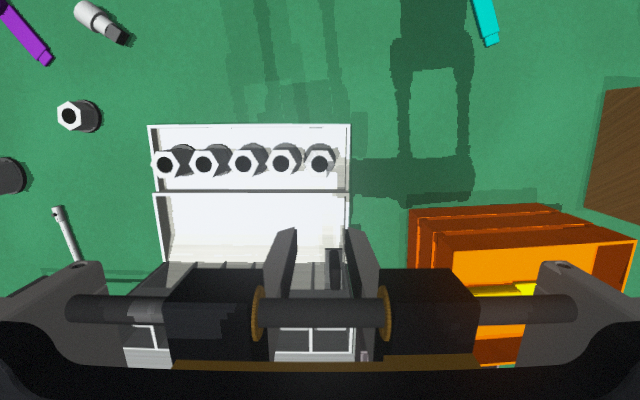

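All five nuts stand upright in the tray at row 163, columns 165–320. The tab sits between the fingers at about (333,270). I'll grip it.

```bash
python3 -m creep '[[0.2,0.04,0,0,0,0],[0.2,0.038,0,0,0,0],[0.087,0,-0.1,0,0,0],[0,0,-0.2,0,0,0],[0,0,-0.2,0,0,0],[0,0,-0.15,0,0,0],[0,0,-0.087,0,0,0],[0,0,0,0,0,0]]'
python3 -m creep '[[0,0,0,0,0,0],[0,0,0,0,0,0],[0,0,0,0,0,0]]' -1 30
python3 -m creep '[[0,0.01,0,0,0,0],[0,0.01,0,0,0,0],[0,0,0,0,0,0]]';python3 -c "
from h import *
st()"
```

```text
time_s: 38.6
tcp_pos: [0.5773, 0.1363, 0.1324]
eef_rot: [0.009, 1.0, -0.0, -0.003]
force: [0.0, 0.4, -0.0]
grip_width: 0.0326
finger_force: 0.0
time_s: 38.98
tcp_pos: [0.5805, 0.1365, 0.1359]
eef_rot: [0.009, 1.0, -0.0, 0.001]
force: [0.3, -2.6, 2.7]
grip_width: 0.0119
finger_force: 30.0
time_s: 39.35
tcp_pos: [0.5805, 0.1365, 0.1359]
eef_rot: [0.008, 1.0, -0.004, 0.001]
force: [-0.0, -12.9, 2.8]
grip_width: 0.0118
finger_force: 30.0
39.35 [0.5805 0.1365 0.1359] [ 1.791e+02  1.000e-01 -1.795e+02] 0.01176569675752872 30.049177408218384 [ -0.  -12.9   2.8] [ 0.12  0.35  1.57 -0.01  1.22 -1.43]
```

```bash
python3 -m creep '[[-0.002,-0.1,0,0,0,0],[-0.003,-0.14,0,0,0,0],[-0.003,-0.14,0,0,0,0],[-0.003,-0.14,0,0,0,0],[-0.003,-0.14,0,0,0,0],[-0.003,-0.14,0,0,0,0],[-0.003,-0.14,0,0,0,0]]'
python3 -m creep '[[-0.003,-0.14,0,0,0,0],[-0.003,-0.14,0,0,0,0],[-0.002,-0.1,0,0,0,0],[-0.001,-0.06,0,0,0,0],[0,0,0,0,0,0],[0,0,0,0,0,0],[0,0,0,0,0,0]]'
python3 - <<'E'
from h import *
st(); c=cap('top'); cv2.imwrite('pics/t8.png',cv2.resize(c['image'][80:230,230:480],None,fx=3,fy=3))
E
```

```text
time_s: 40.22
tcp_pos: [0.5765, -0.0459, 0.136]
eef_rot: [0.009, 1.0, 0.002, 0.001]
force: [1.1, 5.2, 4.3]
grip_width: 0.0117
finger_force: 30.0
time_s: 41.1
tcp_pos: [0.5745, -0.1364, 0.1359]
eef_rot: [0.009, 1.0, -0.001, 0.001]
force: [-1.5, -2.7, 4.7]
grip_width: 0.0116
finger_force: 30.0
41.1 [ 0.5745 -0.1364  0.1359] [ 1.790e+02  1.000e-01 -1.799e+02] 0.01158330151153604 30.001892745494843 [-1.5 -2.7  4.7] [-0.35  0.34  1.58 -0.    1.21 -1.9 ]
```

View pics/t8.png

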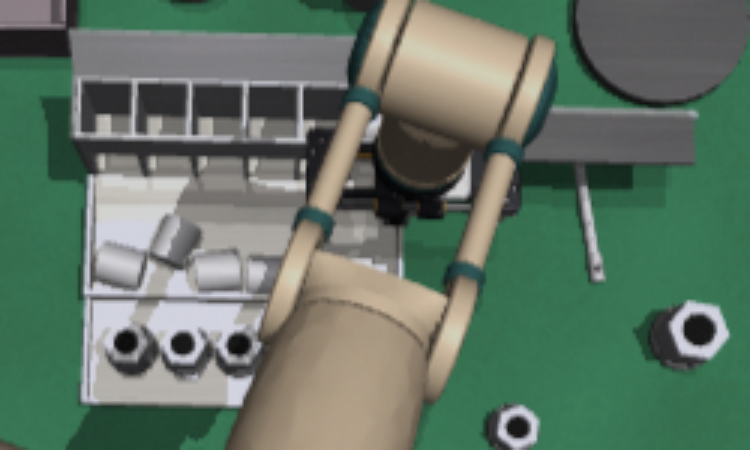

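Four caps are visible in the trough at (120,265), (175,240), (215,270) and (265,272), and lanes 1–4 are empty. I'll check the fifth in the wrist view.

Run:
```python
from h import *
c=cap('wrist'); cv2.imwrite('pics/w9.png',c['image'])
```

```text
(no output)
```

View pics/w9.png

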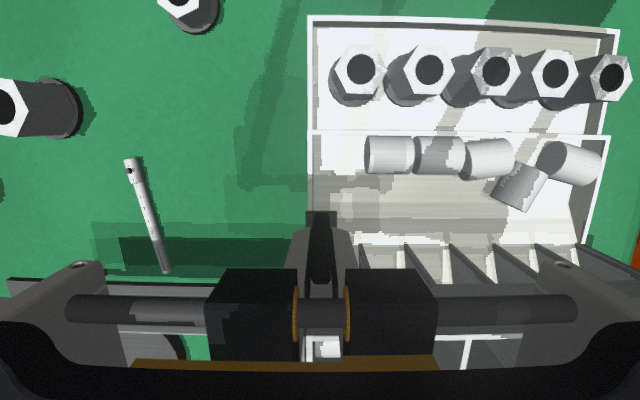

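Five caps lie in the trough at columns 388–570, and the sixth is still in lane 6 (328,345). I'll close the gate.

```bash
python3 -m creep '[[0.002,0.1,0,0,0,0],[0.003,0.14,0,0,0,0],[0.003,0.14,0,0,0,0],[0.003,0.14,0,0,0,0],[0.003,0.14,0,0,0,0],[0.003,0.14,0,0,0,0],[0.003,0.14,0,0,0,0]]'
python3 -m creep '[[0.003,0.14,0,0,0,0],[0.003,0.14,0,0,0,0],[0.002,0.1,0,0,0,0],[0.001,0.045,0,0,0,0],[0,0.01,0,0,0,0],[0,0.01,0,0,0,0],[0,0,0,0,0,0]]'
python3 -c "
from h import *
st()"
```

```text
time_s: 42.08
tcp_pos: [0.5786, 0.0521, 0.1359]
eef_rot: [0.008, 1.0, -0.001, 0.001]
force: [-1.2, -5.2, 5.1]
grip_width: 0.0123
finger_force: 30.0
time_s: 42.95
tcp_pos: [0.5805, 0.1365, 0.1359]
eef_rot: [0.008, 1.0, -0.005, 0.001]
force: [-1.6, -13.5, 6.9]
grip_width: 0.0118
finger_force: 30.1
42.95 [0.5805 0.1365 0.1359] [ 1.791e+02  1.000e-01 -1.794e+02] 0.01176025882573238 30.07366955280304 [ -1.6 -13.5   6.9] [ 0.12  0.35  1.57 -0.01  1.22 -1.43]
```

```bash
python3 -m creep '[[0,-0.01,0,0,0,0],[0,0,0,0,0,0],[0,0,0,0,0,0]]' -0.3
python3 -m creep '[[0,0,0.15,0,0,0],[0,0,0.25,0,0,0],[0,0,0.25,0,0,0],[-0.15,0.05,0.1,0,0,0],[-0.28,0.05,0.1,0,0,0],[-0.28,0.1,0,0,0,0],[-0.28,0.1,0,0,0,0],[-0.2,0.1,0,0,0,0],[0,0,0,0,0,0],[0,0,0,0,0,0]]'
python3 - <<'E'
from nut import *
st(); c=cap('wrist'); t=cap('top')
cv2.imwrite('pics/f.png',np.vstack([c['image'][:,:],])); cv2.imwrite('pics/ft.png',cv2.resize(t['image'][70:260,110:490],None,fx=2.1,fy=2.1))
w=cloud(t); m=(w[...,2]>.155)&(w[...,2]<.172)&(w[...,0]>.55)&(w[...,0]<.605)&(w[...,1]>.05)&(w[...,1]<.2); print(np.median(w[m],0))
E
```

```text
time_s: 43.32
tcp_pos: [0.5798, 0.1405, 0.1346]
eef_rot: [0.008, 1.0, 0.0, -0.0]
force: [0.1, -0.1, -0.5]
grip_width: 0.0327
finger_force: 0.0
time_s: 44.58
tcp_pos: [0.3426, 0.2202, 0.3051]
eef_rot: [0.008, 1.0, 0.0, 0.001]
force: [0.7, 0.1, 0.6]
grip_width: 0.0331
finger_force: 0.0
44.575 [0.3426 0.2202 0.3051] [1.791e+02 1.000e-01 1.800e+02] 0.033086384770921205 0.0 [0.7 0.1 0.6] [ 0.4  -0.03  1.63 -0.    1.54 -1.15]
[0.5810237  0.13223619 0.16597105]
```

View pics/f.png

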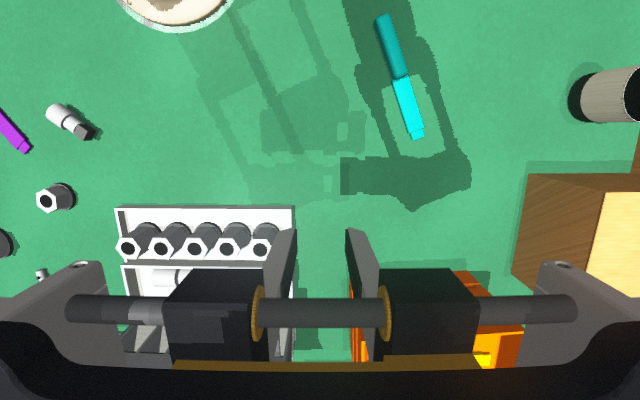

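View pics/ft.png

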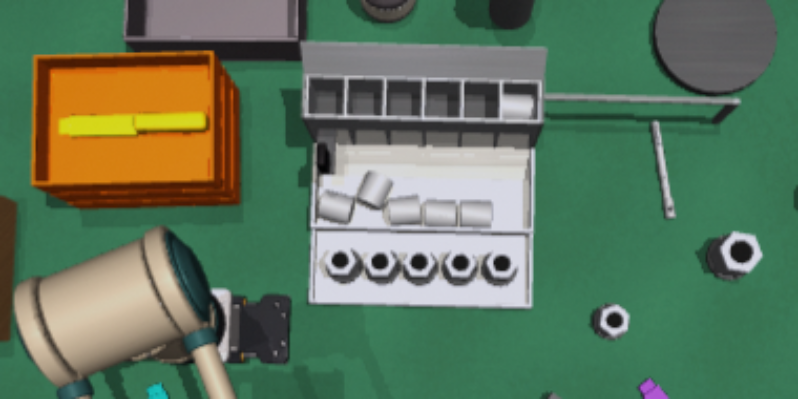

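Everything is in place: the tool in the top tray at (132,124), five nuts in the tray, five caps in the trough, the sixth cap in lane 6 and the tab at the shut end. The tilted cap at (375,188) needs a position check before I hand in.

Run:
```python
from h import *
t=cap('top'); px=[[110+x/2.1,70+y/2.1] for x,y in ((375,188),(366,204),(384,174),(337,206),(405,210),(440,211),(475,212))]
a=np.radians(-1.2); o=np.array([.5705,.008])
for p in pts(t,px): d=p[:2]-o; print(p.round(3),'hopper',round(d[0]*np.cos(a)+d[1]*np.sin(a),3),round(-d[0]*np.sin(a)+d[1]*np.cos(a),3))
```

```text
[0.56  0.071 0.047] hopper -0.012 0.062
[0.545 0.086 0.007] hopper -0.027 0.077
[0.589 0.06  0.005] hopper 0.018 0.053
[0.535 0.123 0.047] hopper -0.038 0.115
[0.529 0.028 0.047] hopper -0.042 0.02
[ 0.528 -0.021  0.046] hopper -0.042 -0.029
[ 0.527 -0.07   0.045] hopper -0.042 -0.078
```

The cap's top is at z 45–47 mm and hopper x is -12 mm, so it lies flat on the trough floor. I'm handing in.

```bash
python3 -c "
from station import arm
print(arm.finish_job())"
```

```text
the job is handed in; nothing more can be done
None
```

The job is handed in: the final pictures show the yellow tool in the organizer's top tray, all five long nuts in the nut tray, exactly five caps in the trough with the sixth still in its lane, the gate shut against its stop, and the gauge, short nut and fat nut untouched.

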